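# Clear the light base and hold the light sensor over its window

### The arm

A 7-joint arm with a two-finger parallel gripper is mounted at the origin on the work surface. World frame = base frame: x ahead of the robot, y to its left, z up, the work surface at z = 0. Lengths are in mm, angles in rad, forces in N, time in s.
With the tool pointing down it reaches from about 350 to 900 mm from the base axis. Payload 19.9 kg.
Tool frame: the origin (TCP) lies on the centre line of the jaws, within the pads' length; the fingertips stand 8 mm ahead of it and the grasp point (between the pads) lies 11 mm behind it (r.tips_ahead is the z of the fingertips in the tool frame, in mm); z points along the fingers, y is the line along which they close (so a half turn about z gives the same grasp; the last joint's range is limited). The gripper opens to 94 mm and grips with 3 to 60 N. Pads are 16 mm wide; open, the fingers measure 119 mm over their backs; the gripper's body (75 mm by 177 mm) begins 78 mm behind the grasp point.
Start: joints at [1.19, 0.417, -0.01, 1.614, 0.005, 1.111, -0.053], TCP at [207.715, -589.452, 213.425] pointing down, gripper open.
Joint ranges: [-2.81, 2.81], [-0.39, 2.02], [-1.27, 1.25], [0.06, 2.57], [-1.19, 4.33], [0.19, 2], [-2.82, 2.82]. Speed limits (rad/s): [1.89, 1.89, 2.39, 2.39, 3.01, 3.01, 3.01].

### API

Orientations are given as a unit quaternion [w, x, y, z].
In Python, from rig import r, cams gives the robot as it stands.
- The arm moves only by the tool servo_tool, never from a script. Its argument "deltas" is one flat list of numbers, 5 for each row, row after row: the shift along the tool's x, y, z each as a share of 15 cm, from -1 to 1, then the turn about the tool's z as a share of pi rad, from -1 to 1, then the opening, from 0 (shut) to 1 (fully open). A call has 1 to 5 rows; each row is the pose to reach, as a shift and turn from the pose commanded when the call began, along the tool's axes at that moment, turning the shorter way round; what a row does not reach only later rows make up. A row lasts 1/12 s, in which the tool goes at most 41.7 mm and 7.16 degrees, less where a joint would pass 70% of its speed; a pose out of reach is approached as far as the arm can. A call with a number of a shift or a turn outside -1 to 1 is refused whole. A call with a gripper value outside its range is refused whole. The fingers move at their own pace and stop on an object; the grip force is fixed at half the most. Time passes only in rows, so rows that repeat a pose let the fingers close. It gives the time, the measured TCP pose, the force, the opening and the grip force at its end, in the units of the state.
- r.get_obs(): the state, without advancing time (a new reading comes with each control period).
- cams.snapshot(name): name is "side" or "top" or "wrist"; returns the picture (384x512x3 uint8, red, green, blue); there is no depth.
- cams.camera_model(name): a dict with "K" (3x3 intrinsics, pixels), "dist" ([k1, k2, p1, p2, k3] as OpenCV has them; the pictures are not rectified), "extrinsics" (4x4, takes a point from camera to world coordinates). Camera axes: x right, y up, looking along -z (the intrinsics and any distortion apply to the point x, -y, -z); pixel columns grow to the right and rows downward; lengths in mm; the calibration is good to about 2 mm. A picture is of the moment at which its call begins: read the wrist's pose just before it. camera_model takes no time and is no camera call; for the wrist camera it gives the pose at the moment of the call.
- r.hand_in(): hands the job in; it is judged then, once.
The state is a dict: "time": time; "q": joint angles; "joint_vel": joint speeds; "joint_torque": joint torques, N m; "eef_pos": TCP position; "orientation": TCP orientation; "contact_force": force on the tool from outside, world axes, zero at the start; "ft_torque": the same for the moment, N m; "width": finger opening in mm; "gripper_force": force on a finger pad.
Only numpy, scipy, OpenCV 4.12 (cv2) and the standard library are available. Lean on these libraries where they do the work, as an engineer would, in place of code of your own. Each camera call takes 0.05 s, during which the arm holds its last target. There are 200 camera calls.

### The job

Clear the microscope light base: stand the amber vial upright in the white tray and the steel objective lens upright in the blue tray. Then pick up the light sensor, carry it over the top of the black shield and finish still holding it motionless and level about a centimetre above the lit window, centred on it with its long sides along the window's long sides. Never let the sensor touch the light base, do not bump the shield, and leave the well plate, the bottle and the mouse where they are.

Things in the scene. Friction and masses are not known exactly. Their poses are not given: they have to be found in the camera images.
- base: Fixed light base (illuminator), white box with a dark steel top, 180 x 180 x 45 mm high; origin at the centre of its underside on the bench, z up; x is along the long side of its window. The vial and the lens stand on its top at the start, 45 mm above the bench, one on either side of the window along x, overhanging where the sensor must go.
- window (a point): Centre of the lit pale-yellow window, 44 (along x) x 20 mm in a thin aluminium frame, flush in the top of the light base, 45 mm above the bench; axes as the base.
- shield: Fixed upright black light shield beside the base, between it and the sensor's pad: 260 mm long (along its x) x 5 mm thick (its y) x 120 mm high, with two 30 x 30 x 5 mm feet; origin at the centre of its underside on the bench. It stands 145 mm to the -y side of the base's centre and turns with the base.
- sensor: Loose light sensor, about 220 g: blue head 76 (x) x 40 (y) x 20 mm high and, centred on it, a yellow grip block 50 (x) x 24 (y) mm reaching from 20 to 60 mm height. Grip the block across its 24 mm (along y). Origin at the centre of the underside, z up. At the start it stands on the pad, 6 mm above the bench, square with it.
- pad: Fixed black rubber pad 110 x 80 x 6 mm on which the sensor stands at the start; origin at the centre of its underside.
- vial: Loose closed amber glass vial with a red cap, upright, 28 mm diameter, 60 mm tall (glass to 42 mm, a short neck, cap from 45 mm), about 40 g; origin at the centre of its underside, z up the axis.
- objective: Loose steel microscope objective, upright, round: foot 25 mm diameter and 5 mm high, then a body of 32 mm diameter from 6 to 40 mm height, with a thin yellow and a wider black band, tapering to 12 mm at 58 mm; about 110 g; origin at the centre of its underside, z up the axis.
- tray_white: Fixed white open tray 110 x 110 mm, 25 mm high, 4 mm walls and a floor of about 4 mm; origin at the centre of its underside on the bench. For the vial.
- tray_blue: Fixed blue open tray, same sizes as the white one; origin at the centre of its underside. For the objective. Which tray is nearer the robot varies.
- plate: Loose 24-well plate, white with red wells, 85 x 127 x 14 mm; origin at the centre of its underside. Leave alone.
- bottle: Loose clear bottle, blue cap, 64 mm diameter, 140 mm tall; origin at the centre of its underside. Leave alone.
- mouse: Loose black computer mouse 105 x 60 x 22 mm; origin at the centre of its underside. Leave alone.

How it is judged:
By the outcome, as a careful person would: the job done as asked, in the order asked, and still so for the second after the job is handed in, while the arm keeps its last pose, push and grip.
It also fails if it takes over 72 s, if anything falls off the work surface, if the arm or the gripper's body presses on something with over 40 N, if the wrist force passes 120 N, or if a joint passes its speed limit or range.

## Working session

There is one attempt and no reset: what is moved stays moved. The work goes in short steps, Python scripts to look and compute and a tool call to move; the robot and the scene stay as the last step left them, time stands still between calls to the robot, and variables do not carry over. Pictures are saved under pics/ and viewed, at most 10 in all, crops included, and the job is handed in when it is done.

Besides the shell and the picture viewer there is one more tool, called after "Emit:" as name(argument=value, ...) on one line, values as JSON. servo_tool: Moves the arm, as the interface text tells. Shift numbers are shares of 15 cm and turn numbers shares of pi rad, none past 1 either way. Its arguments: {"type":"object","properties":{"deltas":{"type":"array","items":{"type":"number","minimum":-1,"maximum":1}}},"required":["deltas"]}

```bash
ls; mkdir -p pics
python3 - <<'E'
from rig import r,cams
import cv2,numpy as np
o=r.get_obs();print({k:np.round(v,3) for k,v in o.items()}, r.tips_ahead)
for n in("top","side"):
    cv2.imwrite(f"pics/{n}0.png",cv2.resize(cams.snapshot(n)[:,:,::-1],(800,600),interpolation=cv2.INTER_CUBIC))
for n in("top","side","wrist"):
    m=cams.camera_model(n);print(n,np.round(m["K"],1).tolist(),m["dist"],np.round(m["extrinsics"],3).tolist())
E
```

```text
pics
{'time': np.float64(0.0), 'q': array([ 1.191,  0.418, -0.01 ,  1.614,  0.005,  1.111, -0.053]), 'joint_vel': array([ 0.   ,  0.   , -0.002,  0.002,  0.002,  0.001,  0.001]), 'joint_torque': array([ 1.0000e-03, -8.5124e+01,  6.3900e-01, -4.2598e+01, -4.9000e-02,
        1.9000e-02,  0.0000e+00]), 'eef_pos': array([ 207.615, -589.112,  212.824]), 'orientation': array([-0.001,  0.986,  0.169, -0.   ]), 'contact_force': array([ 0.719, -0.26 ,  0.344]), 'ft_torque': array([ 0.011, -0.036, -0.012]), 'gripper_force': np.float64(0.0), 'width': np.float64(93.678)} 8.0
top [[466.6, 0.0, 250.6], [0.0, 466.6, 196.8], [0.0, 0.0, 1.0]] [-0.00716199  0.          0.          0.          0.        ] [[-0.017, 0.99, -0.136, 458.957], [-1.0, -0.015, 0.02, -17.658], [0.018, 0.137, 0.99, 1195.771], [0.0, 0.0, 0.0, 1.0]]
side [[371.0, 0.0, 252.3], [0.0, 371.0, 197.0], [0.0, 0.0, 1.0]] [0.02661168 0.         0.         0.         0.        ] [[-0.728, 0.523, -0.444, 226.236], [-0.686, -0.551, 0.476, 365.884], [0.004, 0.651, 0.759, 685.194], [0.0, 0.0, 0.0, 1.0]]
wrist [[287.7, 0.0, 255.0], [0.0, 287.7, 193.6], [0.0, 0.0, 1.0]] [-0.0192049  0.         0.         0.         0.       ] [[0.332, 0.913, 0.236, 275.479], [-0.943, 0.322, 0.082, -565.146], [-0.001, -0.25, 0.968, 384.869], [0.0, 0.0, 0.0, 1.0]]
```

View pics/top0.png

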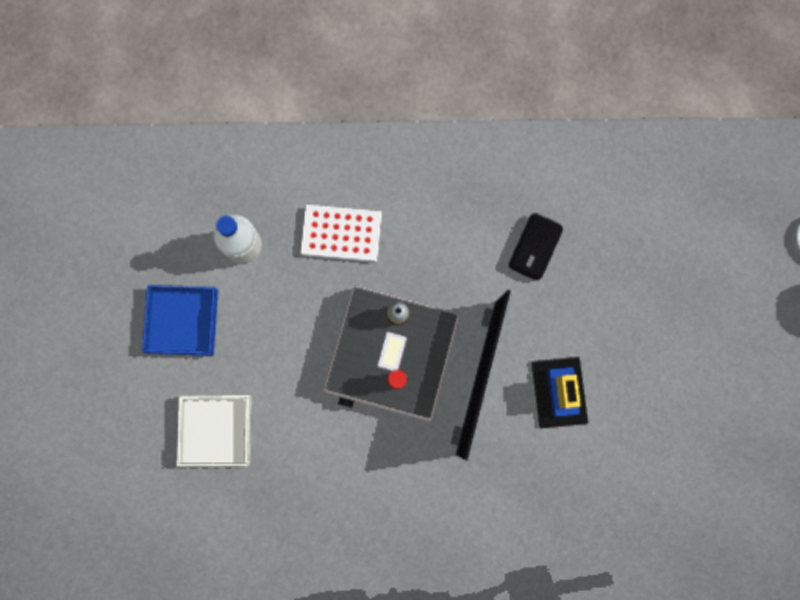

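View pics/side0.png

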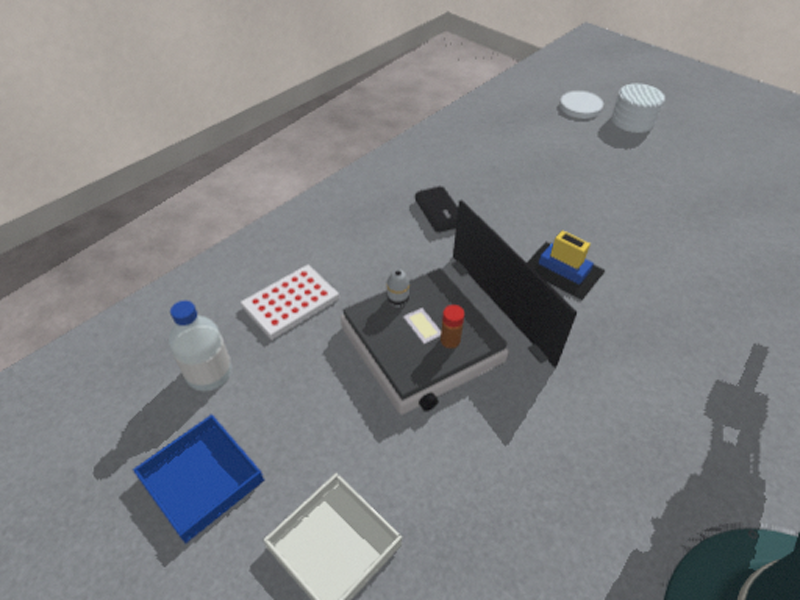

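The top view shows the base top at about (390,352) with the window at (392,351), the vial cap at (398,379) and the lens tip at (398,311). The sensor is at (567,391), the white tray at (214,431), the blue tray at (181,320) and the bottle at (238,240). The side view agrees. Next I measure these.

```bash
cat > h.py <<'E'
import numpy as np,cv2
from rig import r,cams
def ray(m,uv):
    n=cv2.undistortPoints(np.array(uv,float).reshape(-1,1,2),np.array(m["K"]),np.array(m["dist"])).reshape(-1,2)
    E=np.array(m["extrinsics"]);d=np.c_[n[:,0],-n[:,1],-np.ones(len(n))]@E[:3,:3].T
    return E[:3,3],d
def p2w(m,uv,z):
    o,d=ray(m,uv);return (o+d*((z-o[2])/d[:,2])[:,None])[:,:2]
def w2p(m,P):
    E=np.array(m["extrinsics"]);c=(np.array(P,float).reshape(-1,3)-E[:3,3])@E[:3,:3]
    return cv2.projectPoints(c*[1,-1,-1],np.zeros(3),np.zeros(3),np.array(m["K"]),np.array(m["dist"]))[0].reshape(-1,2)
def blob(mask,roi):
    "roi u0,v0,u1,v1; largest blob contour+centroid"
    mm=np.zeros(mask.shape,np.uint8);u0,v0,u1,v1=roi;mm[v0:v1,u0:u1]=mask[v0:v1,u0:u1]
    n,l,s,c=cv2.connectedComponentsWithStats(mm)
    k=1+np.argmax(s[1:,4]);return cv2.findContours((l==k).astype(np.uint8),0,1)[0][0].reshape(-1,2),c[k],s[k,4]
def rect(m,cn,z):
    w=p2w(m,cn,z).astype(np.float32);(c,s,a)=cv2.minAreaRect(w)
    if s[0]<s[1]: s=s[::-1];a+=90
    return np.round(c,1),np.round(s,1),round((a+90)%180-90,1)
def yaw():
    w,x,y,z=r.get_obs()["orientation"];return np.degrees(np.arctan2(2*(x*y+w*z),1-2*(y*y+z*z)))
E
cat > m.py <<'E'
from h import *
def measure(n,rois):
    im=cams.snapshot(n);m=cams.camera_model(n);h=cv2.cvtColor(im,cv2.COLOR_RGB2HSV).astype(int);H,S,V=h[...,0],h[...,1],h[...,2]
    M=dict(red=((H<8)|(H>172))&(S>150)&(V>90),yellow=(H>18)&(H<32)&(S>140)&(V>100),blue=(H>105)&(H<128)&(S>130)&(V>50),white=(S<45)&(V>170),pale=(V>200),
      black=(V<38))
    for k,(c,roi,z) in rois.items():
        try: cn,ce,a=blob(M[c].astype(np.uint8),roi)
        except Exception as e: print(n,k,'none');continue
        print(n,k,a,np.round(ce,1),'cen',np.round(p2w(m,[ce],z)[0],1),*rect(m,cn,z))
    return im,m
if __name__=="__main__":
    s=lambda *a:[int(x*.64) for x in a]
    measure("top",dict(cap=("red",s(380,362,415,397),105),window=("pale",s(370,325,412,372),45),grip=("yellow",s(545,365,595,420),66),
     head=("blue",s(540,360,595,425),26),pad=("black",s(525,350,595,435),6),white=("white",s(165,385,262,475),25),blue=("blue",s(130,275,228,365),25),
     bcap=("blue",s(205,205,250,250),140),shield=("black",s(440,280,520,470),120)))
    im,m=measure("side",dict(cap=("red",s(430,298,475,330),105),window=("pale",s(395,300,445,350),45),grip=("yellow",s(540,225,600,275),60),white=("white",s(255,465,410,600),25)))
    t=cams.camera_model("top")
    print("base corners",np.round(p2w(t,np.array([(355,288),(457,315),(432,419),(325,391)])*.64,45),1).tolist())
    print("obj top",p2w(t,[[398.5*.64,310*.64]],58+45),"shield ends",p2w(t,np.array([(509,291),(466,459)])*.64,120).round(1).tolist())
    print("obj side",p2w(m,[[398*.64,272*.64]],103), "bottle body base?",p2w(t,[[245*.64,245*.64]],60))
E
python3 m.py
```

```text
top cap 117 [253.7 242.5] cen [501.7 -45.6] [501.7 -45. ] [25.7 25.5] 89.0
top window 273 [250.6 224.6] cen [548.1 -40.1] [547.5 -40. ] [55.2 31.1] -15.1
top grip 191 [363.5 250.3] cen [ 479.9 -311.6] [ 480.4 -312.2] [46.9 32.3] 4.2
top head 268 [357.9 250.5] cen [ 480.3 -307.9] [ 480.5 -314.3] [78.6 44.9] 5.0
top pad 609 [354.4 251.8] cen [ 477.7 -303.9] [ 479.8 -312. ] [104.6  77.3] 4.7
top white 1832 [134.6 274.8] cen [430.3 247.8] [428.8 242.8] [113.6 109.6] 89.0
top blue 1982 [114.7 204.7] cen [605.3 300.4] [605.9 300.3] [114.7 110.6] 87.1
top bcap 121 [144.6 144.2] cen [730.7 203.5] [731.2 203.8] [28.7 25.4] 0.7
top shield 722 [307.8 241. ] cen [ 502.4 -169.8] [ 508.4 -171.3] [253.2  16.5] -16.3
side cap 162 [289.9 202. ] cen [500.8 -40.5] [500.7 -40.9] [37.7 24.6] -49.9
side window 203 [270.3 207.9] cen [549.8 -39.3] [550.7 -39.4] [50.9 26.8] -16.3
side grip 294 [363.8 160.4] cen [ 476.  -296.6] [ 478.8 -301.1] [58.5 57.3] -86.0
side white 2807 [209.3 351.8] cen [425.6 258.3] [431.3 245.1] [109.4 109.3] 89.4
base corners [[649.7, 16.5], [603.8, -145.5], [440.6, -101.5], [487.0, 65.2]]
obj top [[605.46094261 -50.5928121 ]] shield ends [[629.4, -216.3], [383.6, -144.0]]
obj side [[608.0105192  -50.38598112]] bottle body base? [[718.8910897  189.70031378]]
```

```bash
cat > plan.py <<'E'
import numpy as np,sys,json
# plan(start(x,y,z,yaw), [(x,y,z,yaw,open,rows),...]) min-jerk per leg, prints calls of <=5 rows
def plan(st,legs):
    c=np.array(st,float);rows=[]
    p=c.copy()
    for *g,op,n in legs:
        g=np.array([p[i] if v is None else v for i,v in enumerate(g)],float)
        t=(np.arange(1,n+1)/n);s=t*t*(3-2*t)
        rows+=[(*(p+(g-p)*k),op) for k in s];p=g
    for i in range(0,len(rows),5):
        y=np.radians(c[3]);R=np.array([[np.cos(y),np.sin(y),0],[np.sin(y),-np.cos(y),0],[0,0,-1]])
        out=[]
        for w in rows[i:i+5]:
            d=np.round(R.T@(np.array(w[:3])-c[:3])/150,3);t=round(-(w[3]-c[3])/180,3)
            assert abs(d).max()<=1
            out+=[*d,t,w[4]]
        c=np.array([*(c[:3]+R@d*150),c[3]-t*180])
        print(json.dumps([float(v)+0.0 for v in out]).replace(".0,",",").replace(".0]","]"))
    print("end",c.round(2).tolist())
E
python3 - <<'E'
from h import *;from plan import plan
print(yaw())
plan((207.7,-589.45,213.4,yaw()),[(501,-44,215,-16,1,25)])
E
```

```text
19.413096129650427
[0.014, -0.013, 0, 0.001, 1, 0.055, -0.051, 0, 0.004, 1, 0.121, -0.11, 0, 0.008, 1, 0.209, -0.191, -0.001, 0.013, 1, 0.317, -0.289, -0.001, 0.02, 1]
[0.119, -0.122, -0.001, 0.009, 1, 0.251, -0.259, -0.001, 0.018, 1, 0.396, -0.408, -0.002, 0.028, 1, 0.55, -0.568, -0.002, 0.038, 1, 0.713, -0.736, -0.003, 0.049, 1]
[0.139, -0.197, 0, 0.012, 1, 0.281, -0.397, -0.001, 0.023, 1, 0.424, -0.6, -0.002, 0.035, 1, 0.566, -0.801, -0.002, 0.047, 1, 0.705, -0.998, -0.003, 0.058, 1]
[0.098, -0.211, -0.001, 0.012, 1, 0.192, -0.413, -0.001, 0.022, 1, 0.279, -0.602, -0.002, 0.032, 1, 0.359, -0.775, -0.002, 0.041, 1, 0.43, -0.929, -0.003, 0.049, 1]
[0.041, -0.14, 0, 0.007, 1, 0.073, -0.255, 0, 0.013, 1, 0.098, -0.341, 0, 0.017, 1, 0.113, -0.394, -0.001, 0.02, 1, 0.119, -0.413, -0.001, 0.021, 1]
end [501.06, -43.97, 215.05, -16.05]
```

Emit:
servo_tool(deltas=[0.014,-0.013,0,0.001,1,0.055,-0.051,0,0.004,1,0.121,-0.11,0,0.008,1,0.209,-0.191,-0.001,0.013,1,0.317,-0.289,-0.001,0.02,1])

```text
time: 0.62
eef_pos: [238.2, -532.0, 213.4]
orientation: [-0.0, 0.991, 0.137, -0.0]
contact_force: [0.3, 0.7, -0.2]
width: 94.0
gripper_force: 0.0
```

Emit:
servo_tool(deltas=[0.119,-0.122,-0.001,0.009,1,0.251,-0.259,-0.001,0.018,1,0.396,-0.408,-0.002,0.028,1,0.55,-0.568,-0.002,0.038,1,0.713,-0.736,-0.003,0.049,1])

```text
time: 1.03
eef_pos: [311.4, -395.5, 214.1]
orientation: [0.0, 0.998, 0.06, 0.0]
contact_force: [0.9, -0.5, 0.3]
width: 94.4
gripper_force: 0.0
```

Emit:
servo_tool(deltas=[0.139,-0.197,0,0.012,1,0.281,-0.397,-0.001,0.023,1,0.424,-0.6,-0.002,0.035,1,0.566,-0.801,-0.002,0.047,1,0.705,-0.998,-0.003,0.058,1])

```text
time: 1.45
eef_pos: [398.1, -233.5, 214.7]
orientation: [0.0, 1.0, -0.031, 0.0]
contact_force: [1.1, 0.1, 0.0]
width: 94.3
gripper_force: 0.0
```

Emit:
servo_tool(deltas=[0.098,-0.211,-0.001,0.012,1,0.192,-0.413,-0.001,0.022,1,0.279,-0.602,-0.002,0.032,1,0.359,-0.775,-0.002,0.041,1,0.43,-0.929,-0.003,0.049,1])

```text
time: 1.87
eef_pos: [470.8, -98.2, 215.1]
orientation: [0.0, 0.994, -0.107, 0.0]
contact_force: [0.9, -0.3, 0.1]
width: 94.0
gripper_force: 0.0
```

Emit:
servo_tool(deltas=[0.041,-0.14,0,0.007,1,0.073,-0.255,0,0.013,1,0.098,-0.341,0,0.017,1,0.113,-0.394,-0.001,0.02,1,0.119,-0.413,-0.001,0.021,1])

```text
time: 2.28
eef_pos: [501.2, -42.1, 215.1]
orientation: [-0.0, 0.99, -0.139, 0.0]
contact_force: [-0.0, 0.4, 0.3]
width: 94.0
gripper_force: 0.0
```

Run:
```python
from h import *
o=r.get_obs();print(o["time"],o["eef_pos"].round(1),yaw(),np.round(o["q"],2))
im=cams.snapshot("wrist");m=cams.camera_model("wrist");np.save("w1.npy",im)
cv2.imwrite("pics/w1.png",cv2.resize(im[:,:,::-1],(800,600),interpolation=cv2.INTER_CUBIC))
P=dict(vial=(501,-44,105),obj=(606,-50,103),win=(547.5,-40,45))
for k,v in P.items(): print(k,(w2p(m,v)/.64).round(0))
```

```text
2.2833 [501.2 -42.1 215.1] -15.978274570832513 [ 0.33  0.21 -0.35  1.9   0.09  1.04 -1.91]
vial [[401. 301.]]
obj [[362. 133.]]
win [[378. 225.]]
```

View pics/w1.png

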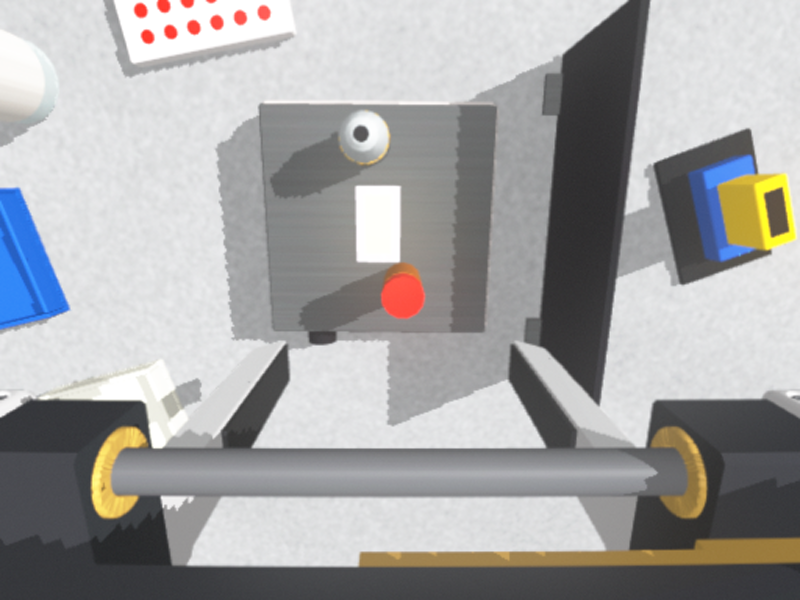

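The wrist view shows the cap at (402,297), the lens tip at (361,133), the window at (378,224) and base top corners at (260,103), (496,104), (485,331) and (272,331). The finger paths beside the vial are clear.

Run:
```python
from h import *;from plan import plan
im=np.load("w1.npy");m=cams.camera_model("wrist")
h=cv2.cvtColor(im,cv2.COLOR_RGB2HSV).astype(int);H,S,V=h[...,0],h[...,1],h[...,2]
s=lambda *a:[int(x*.64) for x in a]
cn,ce,a=blob((((H<4)|(H>175))&(S>150)&(V>200)).astype(np.uint8),s(370,260,440,330));(c,R)=cv2.minEnclosingCircle(cn);print("cap",p2w(m,[ce,c],105).round(1),rect(m,cn,105))
cn,ce,a=blob((V>225).astype(np.uint8),s(340,170,420,275));print("win",p2w(m,[ce],45).round(1),rect(m,cn,45))
print("obj",p2w(m,[[361*.64,133*.64]],103).round(1))
c=p2w(m,np.array([(260,103),(496,104),(485,331),(272,331)])*.64,45);print("base",c.round(1).tolist(),c.mean(0).round(1),[np.linalg.norm(c[i]-c[i-1]).round(1) for i in range(4)],
 [np.degrees(np.arctan2(*(c[i]-c[j])[::-1])).round(1) for i,j in((0,3),(1,2),(0,1),(3,2))])
cn,ce,a=blob(((H>18)&(H<32)&(S>140)&(V>215)).astype(np.uint8),s(750,160,800,260));print("grip",p2w(m,[ce],66),rect(m,cn,66))
print("pad",p2w(m,np.array([(654,163),(750,129),(682,284)])*.64,6).round(1).tolist())
```

```text
cap [[504.  -45.8]
 [503.9 -45.8]] (array([503.8, -45.6]), array([27.7, 27.2]), 11.6)
win [[549.1 -39.9]] (array([548.5, -39.3]), array([55.8, 32.3]), -16.0)
obj [[606.4 -49.4]]
base [[652.9, 16.0], [606.1, -144.5], [443.8, -98.1], [490.8, 65.6]] [548.4 -40.3] [np.float64(169.5), np.float64(167.2), np.float64(168.8), np.float64(170.3)] [np.float64(-17.0), np.float64(-16.0), np.float64(73.8), np.float64(74.0)]
grip [[ 484.92548256 -312.91646571]] (array([ 483.6, -314.4]), array([54.5, 24.2]), 6.3)
pad [[531.4, -268.5], [536.7, -348.2], [423.6, -278.0]]
```

Run:
```python
from h import *;from plan import plan
o=r.get_obs();print(o["eef_pos"].round(1),yaw())
plan((501.06,-43.97,215.05,-16.05),[(503.3,-45.3,120,-16.05,1,7),(503.3,-45.3,59,-16.05,1,6),(503.3,-45.3,59,-16.05,1,2)])
```

```text
[501.1 -42.5 215.1] -15.983441177445911
[0.001, 0, 0.035, 0, 1, 0.003, 0.001, 0.126, 0, 1, 0.007, 0.002, 0.249, 0, 1, 0.01, 0.003, 0.384, 0, 1, 0.013, 0.004, 0.508, 0, 1]
[0.003, 0, 0.091, 0, 1, 0.004, 0, 0.126, 0, 1, 0.004, 0, 0.156, 0, 1, 0.004, 0, 0.231, 0, 1, 0.004, 0, 0.329, 0, 1]
[0, 0, 0.098, 0, 1, 0, 0, 0.173, 0, 1, 0, 0, 0.203, 0, 1, 0, 0, 0.203, 0, 1, 0, 0, 0.203, 0, 1]
end [503.34, -45.25, 59.05, -16.05]
```

Emit:
servo_tool(deltas=[0.001,0,0.035,0,1,0.003,0.001,0.126,0,1,0.007,0.002,0.249,0,1,0.01,0.003,0.384,0,1,0.013,0.004,0.508,0,1])

```text
time: 2.75
eef_pos: [502.2, -45.9, 137.7]
orientation: [0.0, 0.99, -0.14, 0.0]
contact_force: [0.4, 0.5, 0.7]
width: 94.1
gripper_force: 0.0
```

Emit:
servo_tool(deltas=[0.003,0,0.091,0,1,0.004,0,0.126,0,1,0.004,0,0.156,0,1,0.004,0,0.231,0,1,0.004,0,0.329,0,1])

```text
time: 3.17
eef_pos: [504.2, -45.6, 90.0]
orientation: [0.0, 0.99, -0.14, 0.001]
contact_force: [0.1, -0.7, -1.0]
width: 94.1
gripper_force: 0.0
```

Emit:
servo_tool(deltas=[0,0,0.098,0,1,0,0,0.173,0,1,0,0,0.203,0,1,0,0,0.203,0,1,0,0,0.203,0,1])

```text
time: 3.58
eef_pos: [503.6, -45.2, 59.4]
orientation: [-0.0, 0.99, -0.14, 0.0]
contact_force: [0.0, 0.2, -0.7]
width: 93.8
gripper_force: 0.0
```

Emit:
servo_tool(deltas=[0,0,0,0,0.6,0,0,0,0,0.45,0,0,0,0,0.35,0,0,0,0,0,0,0,0,0,0])

```text
time: 4.0
eef_pos: [503.5, -45.3, 59.3]
orientation: [-0.0, 0.99, -0.14, 0.0]
contact_force: [0.1, -0.1, -0.1]
width: 64.1
gripper_force: 0.0
```

Emit:
servo_tool(deltas=[0,0,0,0,0,0,0,0,0,0,0,0,0,0,0,0,0,0,0,0,0,0,0,0,0])

```text
time: 4.42
eef_pos: [503.4, -45.2, 59.1]
orientation: [-0.0, 0.99, -0.14, -0.0]
contact_force: [-0.1, -0.3, -0.2]
width: 31.0
gripper_force: 0.0
```

Run:
```python
from plan import plan
plan((503.34,-45.25,59.05,-16.05),[(None,)*4+(0,5),(503.34,-45.25,140,-16.05,0,8),(430,243.5,140,0,0,20),(430,243.5,19.5,0,0,12)])
```

```text
[0, 0, 0, 0, 0, 0, 0, 0, 0, 0, 0, 0, 0, 0, 0, 0, 0, 0, 0, 0, 0, 0, 0, 0, 0]
[0, 0, -0.023, 0, 0, 0, 0, -0.084, 0, 0, 0, 0, -0.171, 0, 0, 0, 0, -0.27, 0, 0, 0, 0, -0.369, 0, 0]
[0, 0, -0.086, 0, 0, 0, 0, -0.147, 0, 0, 0, 0, -0.171, 0, 0, -0.007, -0.012, -0.171, -0.001, 0, -0.028, -0.048, -0.171, -0.002, 0]
[-0.033, -0.056, 0, -0.003, 0, -0.075, -0.131, 0, -0.007, 0, -0.127, -0.221, 0, -0.012, 0, -0.186, -0.324, 0, -0.017, 0, -0.252, -0.437, 0, -0.023, 0]
[-0.06, -0.125, 0, -0.006, 0, -0.124, -0.256, 0, -0.013, 0, -0.188, -0.39, 0, -0.02, 0, -0.253, -0.524, 0, -0.026, 0, -0.316, -0.655, 0, -0.033, 0]
[-0.048, -0.131, 0, -0.006, 0, -0.092, -0.254, 0, -0.012, 0, -0.132, -0.365, 0, -0.017, 0, -0.168, -0.463, 0, -0.022, 0, -0.197, -0.544, 0, -0.026, 0]
[-0.017, -0.062, 0, -0.003, 0, -0.028, -0.102, 0, -0.005, 0, -0.031, -0.116, 0, -0.005, 0, -0.031, -0.116, 0.016, -0.005, 0, -0.031, -0.116, 0.06, -0.005, 0]
[0, 0, 0.066, 0, 0, 0, 0, 0.149, 0, 0, 0, 0, 0.243, 0, 0, 0, 0, 0.342, 0, 0, 0, 0, 0.441, 0, 0]
[0, 0, 0.094, 0, 0, 0, 0, 0.177, 0, 0, 0, 0, 0.243, 0, 0, 0, 0, 0.287, 0, 0, 0, 0, 0.303, 0, 0]
end [430.06, 243.48, 19.45, -0.03]
```

Emit:
servo_tool(deltas=[0,0,0,0,0,0,0,0,0,0,0,0,0,0,0,0,0,0,0,0])

```text
time: 4.75
eef_pos: [503.4, -45.2, 59.1]
orientation: [-0.0, 0.99, -0.14, -0.0]
contact_force: [-0.6, 0.2, -0.4]
width: 27.6
gripper_force: 30.0
```

Emit:
servo_tool(deltas=[0,0,-0.023,0,0,0,0,-0.084,0,0,0,0,-0.171,0,0,0,0,-0.27,0,0,0,0,-0.369,0,0])

```text
time: 5.17
eef_pos: [503.4, -45.2, 115.8]
orientation: [-0.0, 0.99, -0.14, 0.0]
contact_force: [0.1, 0.3, -0.4]
width: 27.9
gripper_force: 30.0
```

Run:
```python
from h import *
o=r.get_obs();print(o["width"],o["gripper_force"],o["eef_pos"])
im=cams.snapshot("side");cv2.imwrite("pics/s2.png",cv2.resize(im[100:300,150:420,::-1],(540,400)))
```

```text
27.906359598933044 29.999841302633286 [503.35852452 -45.16150002 115.77769624]
```

View pics/s2.png

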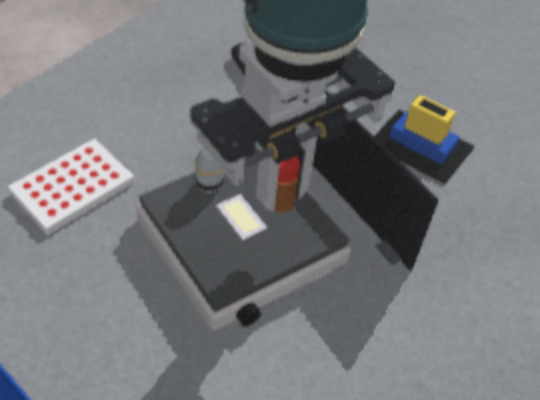

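The vial is held upright, with its base clear of the light base, at crop position (288,185). I carry on to the white tray.

Emit:
servo_tool(deltas=[0,0,-0.086,0,0,0,0,-0.147,0,0,0,0,-0.171,0,0,-0.007,-0.012,-0.171,-0.001,0,-0.028,-0.048,-0.171,-0.002,0])

```text
time: 5.63
eef_pos: [501.3, -37.6, 140.0]
orientation: [0.0, 0.991, -0.137, 0.0]
contact_force: [-0.1, -0.6, -0.3]
width: 27.7
gripper_force: 30.0
```

Emit:
servo_tool(deltas=[-0.033,-0.056,0,-0.003,0,-0.075,-0.131,0,-0.007,0,-0.127,-0.221,0,-0.012,0,-0.186,-0.324,0,-0.017,0,-0.252,-0.437,0,-0.023,0])

```text
time: 6.05
eef_pos: [481.9, 38.2, 139.9]
orientation: [-0.0, 0.995, -0.1, -0.0]
contact_force: [0.6, 0.5, -0.7]
width: 27.6
gripper_force: 30.0
```

Emit:
servo_tool(deltas=[-0.06,-0.125,0,-0.006,0,-0.124,-0.256,0,-0.013,0,-0.188,-0.39,0,-0.02,0,-0.253,-0.524,0,-0.026,0,-0.316,-0.655,0,-0.033,0])

```text
time: 6.47
eef_pos: [454.6, 144.5, 140.1]
orientation: [-0.0, 0.999, -0.047, -0.0]
contact_force: [-0.0, -0.3, -0.7]
width: 27.4
gripper_force: 30.0
```

Emit:
servo_tool(deltas=[-0.048,-0.131,0,-0.006,0,-0.092,-0.254,0,-0.012,0,-0.132,-0.365,0,-0.017,0,-0.168,-0.463,0,-0.022,0,-0.197,-0.544,0,-0.026,0])

```text
time: 6.88
eef_pos: [433.0, 228.5, 140.1]
orientation: [-0.0, 1.0, -0.006, -0.0]
contact_force: [-1.1, 0.4, 0.5]
width: 27.3
gripper_force: 30.0
```

Emit:
servo_tool(deltas=[-0.017,-0.062,0,-0.003,0,-0.028,-0.102,0,-0.005,0,-0.031,-0.116,0,-0.005,0,-0.031,-0.116,0.016,-0.005,0,-0.031,-0.116,0.06,-0.005,0])

```text
time: 7.3
eef_pos: [430.6, 243.1, 131.3]
orientation: [-0.0, 1.0, -0.001, 0.0]
contact_force: [-0.1, -0.3, -0.9]
width: 27.5
gripper_force: 30.0
```

Emit:
servo_tool(deltas=[0,0,0.066,0,0,0,0,0.149,0,0,0,0,0.243,0,0,0,0,0.342,0,0,0,0,0.441,0,0])

```text
time: 7.72
eef_pos: [429.9, 242.7, 63.4]
orientation: [0.0, 1.0, -0.001, -0.0]
contact_force: [0.3, 0.0, -0.8]
width: 27.3
gripper_force: 30.0
```

Emit:
servo_tool(deltas=[0,0,0.08,0,0,0,0,0.14,0,0,0,0,0.2,0,0,0,0,0.25,0,0,0,0,0.28,0,0])

```text
time: 8.13
eef_pos: [429.9, 243.3, 22.1]
orientation: [0.0, 1.0, -0.0, -0.0]
contact_force: [-0.1, -0.4, -1.0]
width: 27.5
gripper_force: 30.0
```

Emit:
servo_tool(deltas=[0,0,0.005,0,0,0,0,0.01,0,0,0,0,0.015,0,0,0,0,0.02,0,0,0,0,0.02,0,0])

```text
time: 8.55
eef_pos: [430.2, 243.5, 20.2]
orientation: [-0.0, 1.0, -0.0, 0.0]
contact_force: [0.2, -0.2, -0.2]
width: 27.4
gripper_force: 30.0
```

Emit:
servo_tool(deltas=[0,0,0.003,0,0,0,0,0.006,0,0,0,0,0.006,0,0])

```text
time: 8.8
eef_pos: [430.1, 243.5, 19.1]
orientation: [-0.0, 1.0, -0.0, 0.0]
contact_force: [-0.9, 0.3, 0.1]
width: 27.6
gripper_force: 30.0
```

Emit:
servo_tool(deltas=[0,0,0.003,0,0,0,0,0.006,0,0,0,0,0.006,0,0])

```text
time: 9.05
eef_pos: [430.1, 243.5, 18.1]
orientation: [-0.0, 1.0, -0.0, -0.0]
contact_force: [0.7, 0.1, 0.2]
width: 27.7
gripper_force: 30.0
```

Emit:
servo_tool(deltas=[0,0,0,0,0.35,0,0,0,0,0.4,0,0,0,0,0.5,0,0,0,0,0.5,0,0,0,0,0.55])

```text
time: 9.47
eef_pos: [430.1, 243.5, 18.2]
orientation: [-0.0, 1.0, -0.0, -0.0]
contact_force: [-0.0, 0.1, 0.0]
width: 50.1
gripper_force: 0.0
```

Run:
```python
from plan import plan
plan((430.06,243.48,18,-0.03),[(None,)*4+(.55,3),(430.06,243.48,140,-0.03,.55,10),(606,-49.7,140,-16.05,1,20),(606,-49.7,59,-16.05,1,10),(None,)*4+(1,2)])
```

```text
[0, 0, 0, 0, 0.55, 0, 0, 0, 0, 0.55, 0, 0, 0, 0, 0.55, 0, 0, -0.023, 0, 0.55, 0, 0, -0.085, 0, 0.55]
[0, 0, -0.091, 0, 0.55, 0, 0, -0.201, 0, 0.55, 0, 0, -0.322, 0, 0.55, 0, 0, -0.442, 0, 0.55, 0, 0, -0.553, 0, 0.55]
[0, 0, -0.091, 0, 0.55, 0, 0, -0.153, 0, 0.55, 0, 0, -0.175, 0, 0.55, 0.009, 0.014, -0.175, 0.001, 1, 0.033, 0.055, -0.175, 0.002, 1]
[0.039, 0.063, 0, 0.003, 1, 0.09, 0.148, 0, 0.007, 1, 0.152, 0.249, 0, 0.012, 1, 0.223, 0.366, 0, 0.017, 1, 0.301, 0.494, 0, 0.023, 1]
[0.093, 0.13, 0, 0.006, 1, 0.19, 0.266, 0, 0.013, 1, 0.289, 0.405, 0, 0.02, 1, 0.388, 0.543, 0, 0.026, 1, 0.485, 0.679, 0, 0.033, 1]
[0.106, 0.12, 0, 0.006, 1, 0.205, 0.233, 0, 0.012, 1, 0.295, 0.335, 0, 0.017, 1, 0.374, 0.424, 0, 0.022, 1, 0.439, 0.498, 0, 0.026, 1]
[0.054, 0.052, 0, 0.003, 1, 0.088, 0.085, 0, 0.004, 1, 0.1, 0.096, 0, 0.005, 1, 0.1, 0.096, 0.015, 0.005, 1, 0.1, 0.096, 0.056, 0.005, 1]
[0, 0, 0.06, 0, 1, 0, 0, 0.134, 0, 1, 0, 0, 0.214, 0, 1, 0, 0, 0.294, 0, 1, 0, 0, 0.367, 0, 1]
[0, 0, 0.061, 0, 1, 0, 0, 0.102, 0, 1, 0, 0, 0.117, 0, 1, 0, 0, 0.117, 0, 1, 0, 0, 0.117, 0, 1]
end [606.02, -49.7, 58.95, -16.05]
```

Emit:
servo_tool(deltas=[0,0,0,0,0.55,0,0,-0.005,0,0.55,0,0,-0.01,0,0.55,0,0,-0.03,0,0.55,0,0,-0.085,0,0.55])

```text
time: 9.88
eef_pos: [429.6, 243.3, 30.7]
orientation: [0.0, 1.0, -0.0, -0.001]
contact_force: [-0.2, -0.2, -0.3]
width: 51.6
gripper_force: 0.0
```

Emit:
servo_tool(deltas=[0,0,-0.091,0,0.55,0,0,-0.201,0,0.55,0,0,-0.322,0,0.55,0,0,-0.442,0,0.55,0,0,-0.553,0,0.55])

```text
time: 10.3
eef_pos: [430.1, 243.6, 115.6]
orientation: [-0.0, 1.0, -0.0, 0.0]
contact_force: [0.4, -0.2, -0.2]
width: 51.8
gripper_force: 0.0
```

Emit:
servo_tool(deltas=[0,0,-0.091,0,0.55,0,0,-0.153,0,0.55,0,0,-0.175,0,0.55,0.009,0.014,-0.175,0.001,1,0.033,0.055,-0.175,0.002,1])

```text
time: 10.72
eef_pos: [434.7, 235.4, 139.8]
orientation: [-0.0, 1.0, -0.003, -0.0]
contact_force: [-0.3, -0.3, 0.3]
width: 61.9
gripper_force: 0.0
```

Emit:
servo_tool(deltas=[0.039,0.063,0,0.003,1,0.09,0.148,0,0.007,1,0.152,0.249,0,0.012,1,0.223,0.366,0,0.017,1,0.301,0.494,0,0.023,1])

```text
time: 11.13
eef_pos: [480.3, 158.8, 139.6]
orientation: [0.0, 0.999, -0.04, -0.0]
contact_force: [0.7, -0.4, 0.3]
width: 93.2
gripper_force: 0.0
```

Emit:
servo_tool(deltas=[0.093,0.13,0,0.006,1,0.19,0.266,0,0.013,1,0.289,0.405,0,0.02,1,0.388,0.543,0,0.026,1,0.485,0.679,0,0.033,1])

```text
time: 11.55
eef_pos: [544.7, 50.5, 139.5]
orientation: [0.0, 0.996, -0.093, -0.0]
contact_force: [0.1, -0.5, 0.1]
width: 93.9
gripper_force: 0.0
```

Emit:
servo_tool(deltas=[0.106,0.12,0,0.006,1,0.205,0.233,0,0.012,1,0.295,0.335,0,0.017,1,0.374,0.424,0,0.022,1,0.439,0.498,0,0.026,1])

```text
time: 11.97
eef_pos: [595.8, -34.6, 139.5]
orientation: [0.0, 0.991, -0.133, -0.0]
contact_force: [0.1, -0.2, -0.3]
width: 93.8
gripper_force: 0.0
```

Emit:
servo_tool(deltas=[0.054,0.052,0,0.003,1,0.088,0.085,0,0.004,1,0.1,0.096,0,0.005,1,0.1,0.096,0.015,0.005,1,0.1,0.096,0.056,0.005,1])

```text
time: 12.38
eef_pos: [606.3, -48.9, 132.1]
orientation: [-0.0, 0.99, -0.139, 0.0]
contact_force: [-0.6, 0.3, -0.2]
width: 94.0
gripper_force: 0.0
```

Run:
```python
from h import *
o=r.get_obs();print(o["time"],o["width"],o["eef_pos"],yaw())
im=cams.snapshot("side");m=cams.camera_model("side")
w=cams.snapshot("wrist")
print("expect cap",w2p(m,(430,243.5,64)))
a=cv2.resize(im[200:384,60:330,::-1],(540,368));b=cv2.resize(w[:,:,::-1],(256,192));b=cv2.resize(w[0:300,100:420,::-1],(392,368))
cv2.imwrite("pics/c3.png",cv2.resize(np.hstack([a,b]),(800,316)))
```

```text
12.3833 93.98948125714921 [606.25476256 -48.86547437 132.06531899] -15.985518779833239
expect cap [[212.15992774 335.2726048 ]]
```

View pics/c3.png

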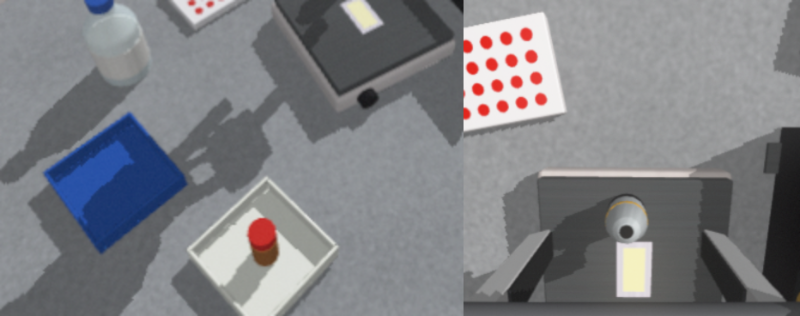

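The vial stands in the white tray. The wrist view has the lens tip at full pixel (255,220), between the fingers. I check its position, then plan the grasp and the carry to the blue tray.

Run:
```python
from h import *;from plan import plan
print(p2w(cams.camera_model("wrist"),[[254.6,220.3]],103))
plan((606.02,-49.7,58.95,-16.05),[(None,)*3+(-16.05,0,3),(606,-49.7,150,-16.05,0,10),(606,300,150,-2,0,22),(606,300,22,-2,0,15)])
```

```text
[[605.53658487 -48.50178667]]
[0, 0, 0, 0, 0, 0, 0, 0, 0, 0, 0, 0, 0, 0, 0, 0, 0, -0.017, 0, 0, 0, 0, -0.063, 0, 0]
[0, 0, -0.068, 0, 0, 0, 0, -0.151, 0, 0, 0, 0, -0.24, 0, 0, 0, 0, -0.33, 0, 0, 0, 0, -0.413, 0, 0]
[0, 0, -0.068, 0, 0, 0, 0, -0.114, 0, 0, 0, 0, -0.131, 0, 0, -0.004, -0.013, -0.131, 0, 0, -0.015, -0.052, -0.131, -0.002, 0]
[-0.017, -0.062, 0, -0.002, 0, -0.04, -0.143, 0, -0.005, 0, -0.068, -0.243, 0, -0.008, 0, -0.101, -0.358, 0, -0.012, 0, -0.136, -0.485, 0, -0.017, 0]
[-0.032, -0.139, 0, -0.004, 0, -0.064, -0.286, 0, -0.01, 0, -0.099, -0.438, 0, -0.015, 0, -0.133, -0.593, 0, -0.02, 0, -0.168, -0.748, 0, -0.025, 0]
[-0.022, -0.154, 0, -0.006, 0, -0.043, -0.303, 0, -0.011, 0, -0.063, -0.444, 0, -0.015, 0, -0.082, -0.575, 0, -0.02, 0, -0.099, -0.693, 0, -0.024, 0]
[-0.007, -0.103, 0, -0.003, 0, -0.012, -0.188, 0, -0.006, 0, -0.017, -0.252, 0, -0.008, 0, -0.019, -0.292, 0, -0.01, 0, -0.02, -0.306, 0, -0.01, 0]
[0, 0, 0.011, 0, 0, 0, 0, 0.041, 0, 0, 0, 0, 0.089, 0, 0, 0, 0, 0.15, 0, 0, 0, 0, 0.221, 0, 0]
[0, 0, 0.079, 0, 0, 0, 0, 0.163, 0, 0, 0, 0, 0.248, 0, 0, 0, 0, 0.332, 0, 0, 0, 0, 0.411, 0, 0]
[0, 0, 0.072, 0, 0, 0, 0, 0.133, 0, 0, 0, 0, 0.18, 0, 0, 0, 0, 0.21, 0, 0, 0, 0, 0.221, 0, 0]
end [606.05, 299.97, 22.05, -2.01]
```

Emit:
servo_tool(deltas=[0,0,0.06,0,1,0,0,0.134,0,1,0,0,0.214,0,1,0,0,0.294,0,1,0,0,0.367,0,1])

```text
time: 12.9
eef_pos: [605.5, -49.6, 74.8]
orientation: [-0.0, 0.99, -0.14, -0.001]
contact_force: [0.2, -0.3, 0.8]
width: 93.7
gripper_force: 0.0
```

Emit:
servo_tool(deltas=[0,0,0.061,0,1,0,0,0.102,0,1,0,0,0.117,0,1,0,0,0.117,0,1,0,0,0.117,0,1])

```text
time: 13.32
eef_pos: [606.3, -49.7, 59.4]
orientation: [-0.0, 0.99, -0.14, 0.0]
contact_force: [0.9, 0.0, 0.5]
width: 93.9
gripper_force: 0.0
```

Emit:
servo_tool(deltas=[0,0,0,0,0.6,0,0,0,0,0.45,0,0,0,0,0.35,0,0,0,0,0,0,0,0,0,0])

```text
time: 13.73
eef_pos: [606.1, -49.7, 59.3]
orientation: [-0.0, 0.99, -0.14, 0.0]
contact_force: [0.2, 0.0, 0.3]
width: 64.1
gripper_force: 0.0
```

Emit:
servo_tool(deltas=[0,0,0,0,0,0,0,0,0,0,0,0,0,0,0,0,0,0,0,0,0,0,0,0,0])

```text
time: 14.15
eef_pos: [606.1, -49.6, 59.1]
orientation: [-0.0, 0.99, -0.14, -0.0]
contact_force: [-0.6, -0.3, -0.1]
width: 31.5
gripper_force: 30.0
```

Emit:
servo_tool(deltas=[0,0,0,0,0,0,0,0,0,0])

```text
time: 14.32
eef_pos: [606.1, -49.7, 59.1]
orientation: [-0.0, 0.99, -0.14, -0.0]
contact_force: [1.0, 0.4, 1.5]
width: 31.2
gripper_force: 30.0
```

Emit:
servo_tool(deltas=[0,0,0,0,0,0,0,-0.005,0,0,0,0,-0.01,0,0,0,0,-0.03,0,0,0,0,-0.063,0,0])

```text
time: 14.73
eef_pos: [605.8, -49.7, 68.5]
orientation: [-0.0, 0.99, -0.14, -0.0]
contact_force: [0.3, 0.3, -1.0]
width: 31.3
gripper_force: 30.0
```

Emit:
servo_tool(deltas=[0,0,-0.068,0,0,0,0,-0.151,0,0,0,0,-0.24,0,0,0,0,-0.33,0,0,0,0,-0.413,0,0])

```text
time: 15.15
eef_pos: [606.4, -49.7, 132.6]
orientation: [-0.0, 0.99, -0.14, 0.001]
contact_force: [-1.2, 0.2, -0.8]
width: 31.5
gripper_force: 30.0
```

Emit:
servo_tool(deltas=[0,0,-0.068,0,0,0,0,-0.114,0,0,0,0,-0.131,0,0,-0.004,-0.013,-0.131,0,0,-0.015,-0.052,-0.131,-0.002,0])

```text
time: 15.57
eef_pos: [605.8, -42.2, 149.7]
orientation: [0.0, 0.991, -0.137, -0.0]
contact_force: [-0.0, 0.4, -1.6]
width: 31.4
gripper_force: 30.0
```

Emit:
servo_tool(deltas=[-0.017,-0.062,0,-0.002,0,-0.04,-0.143,0,-0.005,0,-0.068,-0.243,0,-0.008,0,-0.101,-0.358,0,-0.012,0,-0.136,-0.485,0,-0.017,0])

```text
time: 15.98
eef_pos: [605.8, 36.2, 150.0]
orientation: [-0.0, 0.994, -0.109, -0.0]
contact_force: [0.5, -1.0, -1.6]
width: 31.0
gripper_force: 30.0
```

Emit:
servo_tool(deltas=[-0.032,-0.139,0,-0.004,0,-0.064,-0.286,0,-0.01,0,-0.099,-0.438,0,-0.015,0,-0.133,-0.593,0,-0.02,0,-0.168,-0.748,0,-0.025,0])

```text
time: 16.4
eef_pos: [605.3, 152.1, 150.1]
orientation: [-0.0, 0.998, -0.069, -0.0]
contact_force: [0.5, -0.9, -1.9]
width: 31.4
gripper_force: 30.0
```

Emit:
servo_tool(deltas=[-0.022,-0.154,0,-0.006,0,-0.043,-0.303,0,-0.011,0,-0.063,-0.444,0,-0.015,0,-0.082,-0.575,0,-0.02,0,-0.099,-0.693,0,-0.024,0])

```text
time: 16.82
eef_pos: [604.8, 257.5, 150.0]
orientation: [-0.0, 1.0, -0.031, -0.0]
contact_force: [1.7, -0.4, -1.9]
width: 31.4
gripper_force: 30.0
```

Emit:
servo_tool(deltas=[-0.007,-0.103,0,-0.003,0,-0.012,-0.188,0,-0.006,0,-0.017,-0.252,0,-0.008,0,-0.019,-0.292,0,-0.01,0,-0.02,-0.306,0,-0.01,0])

```text
time: 17.23
eef_pos: [605.9, 300.9, 150.0]
orientation: [-0.0, 1.0, -0.017, -0.0]
contact_force: [-0.4, -0.9, -2.5]
width: 31.3
gripper_force: 30.0
```

Emit:
servo_tool(deltas=[0,0,0.011,0,0,0,0,0.041,0,0,0,0,0.089,0,0,0,0,0.15,0,0,0,0,0.221,0,0])

```text
time: 17.65
eef_pos: [606.2, 299.4, 116.1]
orientation: [0.0, 1.0, -0.018, 0.0]
contact_force: [0.7, -0.3, -1.6]
width: 31.3
gripper_force: 30.0
```

Emit:
servo_tool(deltas=[0,0,0.079,0,0,0,0,0.163,0,0,0,0,0.248,0,0,0,0,0.332,0,0,0,0,0.411,0,0])

```text
time: 18.07
eef_pos: [605.8, 299.9, 53.7]
orientation: [0.0, 1.0, -0.017, -0.0]
contact_force: [-0.4, 0.5, -1.1]
width: 31.2
gripper_force: 30.0
```

Emit:
servo_tool(deltas=[0,0,0.072,0,0,0,0,0.133,0,0,0,0,0.18,0,0,0,0,0.21,0,0,0,0,0.221,0,0])

```text
time: 18.48
eef_pos: [605.9, 300.0, 21.5]
orientation: [0.0, 1.0, -0.017, -0.0]
contact_force: [0.3, 0.6, -0.6]
width: 31.3
gripper_force: 30.0
```

Emit:
servo_tool(deltas=[0,0,0.005,0,0,0,0,0.01,0,0,0,0,0.015,0,0,0,0,0.018,0,0,0,0,0.018,0,0])

```text
time: 18.9
eef_pos: [606.2, 300.0, 19.7]
orientation: [-0.0, 1.0, -0.018, 0.0]
contact_force: [-0.4, 0.4, -1.5]
width: 31.0
gripper_force: 30.0
```

Emit:
servo_tool(deltas=[0,0,0.003,0,0,0,0,0.006,0,0,0,0,0.009,0,0,0,0,0.009,0,0])

```text
time: 19.23
eef_pos: [606.1, 300.0, 18.2]
orientation: [-0.0, 1.0, -0.018, 0.0]
contact_force: [0.4, -0.4, -0.6]
width: 31.4
gripper_force: 30.0
```

Emit:
servo_tool(deltas=[0,0,0,0,0.38,0,0,0,0,0.42,0,0,0,0,0.5,0,0,0,0,0.55,0,0,0,0,0.6])

```text
time: 19.65
eef_pos: [606.1, 300.0, 18.2]
orientation: [-0.0, 1.0, -0.017, -0.0]
contact_force: [0.7, 1.7, 0.9]
width: 54.4
gripper_force: 0.0
```

Run:
```python
from plan import plan
plan((606.05,299.97,18,-2.01),[(None,)*4+(.6,2),(606.05,299.97,190,-2,.6,13),(481.5,-312.5,190,5.5,1,30)])
```

```text
[0, 0, 0, 0, 0.6, 0, 0, 0, 0, 0.6, 0, 0, -0.019, 0, 0.6, 0, 0, -0.073, 0, 0.6, 0, 0, -0.155, 0, 0.6]
[0, 0, -0.104, 0, 0.6, 0, 0, -0.223, 0, 0.6, 0, 0, -0.352, 0, 0.6, 0, 0, -0.484, 0, 0.6, 0, 0, -0.613, 0, 0.6]
[0, 0, -0.12, 0, 0.6, 0, 0, -0.224, 0, 0.6, 0, 0, -0.306, 0, 0.6, 0, 0, -0.359, 0, 0.6, 0, 0, -0.379, 0, 0.6]
[-0.002, 0.013, 0, 0, 1, -0.009, 0.052, 0, -0.001, 1, -0.019, 0.115, 0, -0.001, 1, -0.033, 0.2, 0, -0.002, 1, -0.051, 0.304, 0, -0.003, 1]
[-0.022, 0.123, 0, -0.001, 1, -0.046, 0.262, 0, -0.003, 1, -0.073, 0.416, 0, -0.004, 1, -0.103, 0.583, 0, -0.006, 1, -0.134, 0.76, 0, -0.008, 1]
[-0.038, 0.186, 0, -0.002, 1, -0.077, 0.379, 0, -0.004, 1, -0.117, 0.577, 0, -0.006, 1, -0.158, 0.779, 0, -0.008, 1, -0.2, 0.983, 0, -0.01, 1]
[-0.047, 0.203, 0, -0.002, 1, -0.095, 0.403, 0, -0.004, 1, -0.141, 0.601, 0, -0.006, 1, -0.186, 0.792, 0, -0.008, 1, -0.23, 0.977, 0, -0.01, 1]
[-0.047, 0.174, 0, -0.002, 1, -0.091, 0.337, 0, -0.003, 1, -0.131, 0.488, 0, -0.005, 1, -0.168, 0.624, 0, -0.006, 1, -0.2, 0.745, 0, -0.008, 1]
[-0.03, 0.102, 0, -0.001, 1, -0.055, 0.184, 0, -0.002, 1, -0.073, 0.245, 0, -0.002, 1, -0.084, 0.283, 0, -0.003, 1, -0.088, 0.296, 0, -0.003, 1]
end [481.5, -312.54, 190.05, 5.55]
```

Emit:
servo_tool(deltas=[0,0,0,0,0.6,0,0,-0.005,0,0.6,0,0,-0.02,0,0.6,0,0,-0.073,0,0.6,0,0,-0.155,0,0.6])

```text
time: 20.07
eef_pos: [605.6, 299.7, 41.4]
orientation: [0.0, 1.0, -0.017, -0.001]
contact_force: [0.1, 0.2, 0.9]
width: 56.3
gripper_force: 0.0
```

Emit:
servo_tool(deltas=[0,0,-0.104,0,0.6,0,0,-0.223,0,0.6,0,0,-0.352,0,0.6,0,0,-0.484,0,0.6,0,0,-0.613,0,0.6])

```text
time: 20.48
eef_pos: [606.2, 300.2, 136.3]
orientation: [-0.0, 1.0, -0.017, 0.001]
contact_force: [0.2, -0.1, 0.4]
width: 56.5
gripper_force: 0.0
```

Emit:
servo_tool(deltas=[0,0,-0.12,0,0.6,0,0,-0.224,0,0.6,0,0,-0.306,0,0.6,0,0,-0.359,0,0.6,0,0,-0.379,0,0.6])

```text
time: 20.9
eef_pos: [606.4, 300.2, 192.2]
orientation: [-0.0, 1.0, -0.018, 0.001]
contact_force: [0.3, 0.1, -0.2]
width: 55.9
gripper_force: 0.0
```

Emit:
servo_tool(deltas=[-0.002,0.013,0,0,1,-0.009,0.052,0,-0.001,1,-0.019,0.115,0,-0.001,1,-0.033,0.2,0,-0.002,1,-0.051,0.304,0,-0.003,1])

```text
time: 21.32
eef_pos: [596.2, 253.4, 189.5]
orientation: [0.0, 1.0, -0.013, -0.001]
contact_force: [0.4, -0.5, 0.9]
width: 86.1
gripper_force: 0.0
```

Emit:
servo_tool(deltas=[-0.022,0.123,0,-0.001,1,-0.046,0.262,0,-0.003,1,-0.073,0.416,0,-0.004,1,-0.103,0.583,0,-0.006,1,-0.134,0.76,0,-0.008,1])

```text
time: 21.73
eef_pos: [572.9, 139.0, 189.7]
orientation: [0.0, 1.0, -0.0, -0.0]
contact_force: [1.4, -0.1, -0.6]
width: 94.1
gripper_force: 0.0
```

Emit:
servo_tool(deltas=[-0.038,0.186,0,-0.002,1,-0.077,0.379,0,-0.004,1,-0.117,0.577,0,-0.006,1,-0.158,0.779,0,-0.008,1,-0.2,0.983,0,-0.01,1])

```text
time: 22.15
eef_pos: [542.4, -8.8, 189.8]
orientation: [0.0, 1.0, 0.015, -0.0]
contact_force: [-0.2, -0.2, 1.0]
width: 94.0
gripper_force: 0.0
```

Emit:
servo_tool(deltas=[-0.047,0.203,0,-0.002,1,-0.095,0.403,0,-0.004,1,-0.141,0.601,0,-0.006,1,-0.186,0.792,0,-0.008,1,-0.23,0.977,0,-0.01,1])

```text
time: 22.57
eef_pos: [512.1, -156.3, 189.9]
orientation: [0.0, 1.0, 0.031, -0.0]
contact_force: [0.3, 0.3, -0.0]
width: 94.1
gripper_force: 0.0
```

Emit:
servo_tool(deltas=[-0.047,0.174,0,-0.002,1,-0.091,0.337,0,-0.003,1,-0.131,0.488,0,-0.005,1,-0.168,0.624,0,-0.006,1,-0.2,0.745,0,-0.008,1])

```text
time: 22.98
eef_pos: [488.9, -269.5, 189.8]
orientation: [-0.0, 0.999, 0.043, -0.0]
contact_force: [-0.5, 0.6, 1.1]
width: 93.8
gripper_force: 0.0
```

Emit:
servo_tool(deltas=[-0.03,0.102,0,-0.001,1,-0.055,0.184,0,-0.002,1,-0.073,0.245,0,-0.002,1,-0.084,0.283,0,-0.003,1,-0.088,0.296,0,-0.003,1])

```text
time: 23.4
eef_pos: [480.7, -313.5, 189.9]
orientation: [-0.0, 0.999, 0.048, -0.0]
contact_force: [1.5, -0.3, 0.7]
width: 93.9
gripper_force: 0.0
```

Emit:
servo_tool(deltas=[0,0,0,0,1,0,0,0,0,1,0,0,0,0,1])

```text
time: 23.65
eef_pos: [481.8, -311.8, 190.2]
orientation: [-0.0, 0.999, 0.049, -0.0]
contact_force: [0.6, 0.6, -0.2]
width: 93.6
gripper_force: 0.0
```

Run:
```python
from h import *
o=r.get_obs();print(o["time"],o["width"],o["eef_pos"],yaw())
m=cams.camera_model("wrist");w=cams.snapshot("wrist");np.save("w2.npy",w)
s=cams.snapshot("side")
cv2.imwrite("pics/w2.png",np.hstack([w[:,:,::-1],np.vstack([s[240:384,60:330,::-1],np.zeros((240,270,3),np.uint8)])]))
h=cv2.cvtColor(w,cv2.COLOR_RGB2HSV).astype(int);H,S,V=h[...,0],h[...,1],h[...,2]
for nm,M,z in(("grip",(H>18)&(H<32)&(S>140)&(V>215),66),("head",(H>105)&(H<128)&(S>130)&(V>50),26)):
    cn,ce,a=blob(M.astype(np.uint8),(150,30,370,290));print(nm,a,ce,p2w(m,[ce],z),rect(m,cn,z))
```

```text
23.65 93.63178605031261 [ 481.76878381 -311.79238318  190.19128842] 5.609064972241119
grip 573 [257.84293194 188.83944154] [[ 482.85331256 -314.58574894]] (array([ 482.2, -314.6]), array([50.5, 22.7]), 4.5)
head 834 [258.21223022 171.10791367] [[ 494.8406044  -314.22237972]] (array([ 481.9, -315.3]), array([76.6, 39.5]), 4.0)
```

View pics/w2.png

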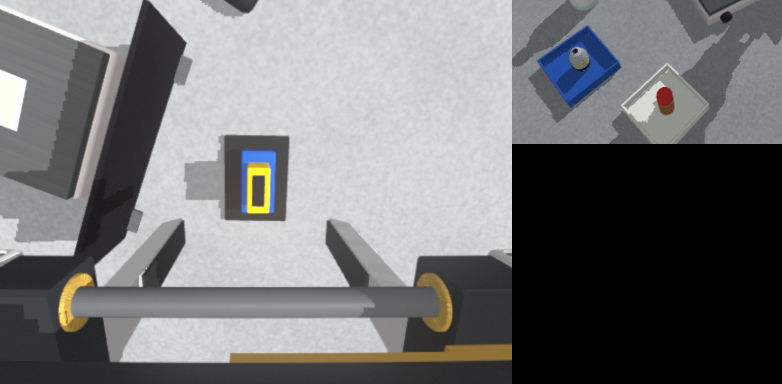

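The sensor's grip block is at wrist pixel (258,189), squared up between the fingers. The lens and the vial both stand in their trays.

Run:
```python
from plan import plan
plan((481.5,-312.54,190.05,5.55),[(482.1,-314.8,100,4.35,1,9),(482.1,-314.8,39,4.35,1,8),(None,)*4+(1,3)])
```

```text
[0, 0.001, 0.021, 0, 1, 0, 0.002, 0.076, 0.001, 1, 0.001, 0.004, 0.156, 0.002, 1, 0.001, 0.006, 0.25, 0.003, 1, 0.001, 0.009, 0.35, 0.004, 1]
[0.001, 0.002, 0.095, 0.001, 1, 0.001, 0.004, 0.175, 0.002, 1, 0.002, 0.006, 0.23, 0.002, 1, 0.002, 0.006, 0.25, 0.003, 1, 0.002, 0.006, 0.268, 0.003, 1]
[0, 0, 0.046, 0, 1, 0, 0, 0.111, 0, 1, 0, 0, 0.186, 0, 1, 0, 0, 0.26, 0, 1, 0, 0, 0.325, 0, 1]
[0, 0, 0.047, 0, 1, 0, 0, 0.064, 0, 1, 0, 0, 0.064, 0, 1, 0, 0, 0.064, 0, 1, 0, 0, 0.064, 0, 1]
end [482.15, -314.74, 39.0, 4.29]
```

Emit:
servo_tool(deltas=[0,0.001,0.021,0,1,0,0.002,0.076,0.001,1,0.001,0.004,0.156,0.002,1,0.001,0.006,0.25,0.003,1,0.001,0.009,0.35,0.004,1])

```text
time: 24.17
eef_pos: [481.6, -313.7, 136.1]
orientation: [-0.0, 0.999, 0.042, -0.0]
contact_force: [-0.1, 0.4, -0.2]
width: 94.3
gripper_force: 0.0
```

Emit:
servo_tool(deltas=[0.001,0.002,0.095,0.001,1,0.001,0.004,0.175,0.002,1,0.002,0.006,0.23,0.002,1,0.002,0.006,0.25,0.003,1,0.002,0.006,0.268,0.003,1])

```text
time: 24.58
eef_pos: [482.2, -314.6, 97.0]
orientation: [-0.0, 0.999, 0.037, -0.0]
contact_force: [-0.6, -0.7, -0.2]
width: 93.8
gripper_force: 0.0
```

Emit:
servo_tool(deltas=[0,0,0.046,0,1,0,0,0.111,0,1,0,0,0.186,0,1,0,0,0.26,0,1,0,0,0.325,0,1])

```text
time: 25.0
eef_pos: [481.9, -314.6, 47.3]
orientation: [-0.0, 0.999, 0.037, -0.0]
contact_force: [-0.2, 0.6, -0.3]
width: 94.1
gripper_force: 0.0
```

Emit:
servo_tool(deltas=[0,0,0.047,0,1,0,0,0.064,0,1,0,0,0.064,0,1,0,0,0.064,0,1,0,0,0.064,0,1])

```text
time: 25.42
eef_pos: [482.5, -314.9, 39.6]
orientation: [0.0, 0.999, 0.037, 0.0]
contact_force: [-0.7, 0.4, 0.5]
width: 94.0
gripper_force: 0.0
```

Emit:
servo_tool(deltas=[0,0,0,0,0.6,0,0,0,0,0.45,0,0,0,0,0.35,0,0,0,0,0.2,0,0,0,0,0])

```text
time: 25.83
eef_pos: [482.2, -314.8, 39.2]
orientation: [0.0, 0.999, 0.037, 0.0]
contact_force: [-0.3, 0.4, 0.4]
width: 64.2
gripper_force: 0.0
```

Emit:
servo_tool(deltas=[0,0,0,0,0,0,0,0,0,0,0,0,0,0,0,0,0,0,0,0,0,0,0,0,0])

```text
time: 26.25
eef_pos: [482.2, -314.7, 39.1]
orientation: [-0.0, 0.999, 0.037, -0.0]
contact_force: [-0.6, 0.1, 0.2]
width: 30.8
gripper_force: 0.0
```

Emit:
servo_tool(deltas=[0,0,0,0,0,0,0,0,0,0,0,0,0,0,0,0,0,0,0,0,0,0,0,0,0])

```text
time: 26.67
eef_pos: [482.2, -314.7, 39.1]
orientation: [-0.0, 0.999, 0.037, -0.0]
contact_force: [0.1, 0.3, -0.7]
width: 23.7
gripper_force: 30.0
```

Run:
```python
from plan import plan
plan((482.15,-314.74,39,4.29),[(482.15,-314.74,195,4.29,0,20),(548.6,-40,195,-16.2,0,25),(548.6,-40,105,-16.2,0,15)])
```

```text
[0, 0, -0.008, 0, 0, 0, 0, -0.029, 0, 0, 0, 0, -0.063, 0, 0, 0, 0, -0.108, 0, 0, 0, 0, -0.162, 0, 0]
[0, 0, -0.063, 0, 0, 0, 0, -0.131, 0, 0, 0, 0, -0.204, 0, 0, 0, 0, -0.28, 0, 0, 0, 0, -0.358, 0, 0]
[0, 0, -0.078, 0, 0, 0, 0, -0.154, 0, 0, 0, 0, -0.227, 0, 0, 0, 0, -0.295, 0, 0, 0, 0, -0.358, 0, 0]
[0, 0, -0.054, 0, 0, 0, 0, -0.099, 0, 0, 0, 0, -0.133, 0, 0, 0, 0, -0.154, 0, 0, 0, 0, -0.162, 0, 0]
[0.003, -0.008, 0, 0.001, 0, 0.011, -0.033, 0, 0.002, 0, 0.023, -0.071, 0, 0.005, 0, 0.04, -0.123, 0, 0.008, 0, 0.06, -0.187, 0, 0.012, 0]
[0.021, -0.074, 0, 0.005, 0, 0.045, -0.158, 0, 0.01, 0, 0.071, -0.249, 0, 0.016, 0, 0.098, -0.347, 0, 0.022, 0, 0.127, -0.449, 0, 0.028, 0]
[0.02, -0.109, 0, 0.007, 0, 0.041, -0.219, 0, 0.014, 0, 0.062, -0.33, 0, 0.02, 0, 0.083, -0.44, 0, 0.027, 0, 0.103, -0.548, 0, 0.034, 0]
[0.009, -0.107, 0, 0.006, 0, 0.017, -0.208, 0, 0.012, 0, 0.024, -0.302, 0, 0.018, 0, 0.031, -0.389, 0, 0.023, 0, 0.037, -0.466, 0, 0.028, 0]
[0, -0.067, 0, 0.004, 0, -0.001, -0.121, 0, 0.007, 0, -0.001, -0.162, 0, 0.01, 0, -0.001, -0.188, 0, 0.011, 0, -0.001, -0.196, 0, 0.012, 0]
[0, 0, 0.008, 0, 0, 0, 0, 0.029, 0, 0, 0, 0, 0.062, 0, 0, 0, 0, 0.105, 0, 0, 0, 0, 0.156, 0, 0]
[0, 0, 0.055, 0, 0, 0, 0, 0.114, 0, 0, 0, 0, 0.174, 0, 0, 0, 0, 0.233, 0, 0, 0, 0, 0.288, 0, 0]
[0, 0, 0.051, 0, 0, 0, 0, 0.094, 0, 0, 0, 0, 0.127, 0, 0, 0, 0, 0.148, 0, 0, 0, 0, 0.156, 0, 0]
end [548.62, -40.06, 105.0, -16.23]
```

Emit:
servo_tool(deltas=[0,0,-0.008,0,0,0,0,-0.029,0,0,0,0,-0.063,0,0,0,0,-0.108,0,0,0,0,-0.162,0,0])

```text
time: 27.08
eef_pos: [482.1, -314.7, 64.0]
orientation: [-0.0, 0.999, 0.037, -0.0]
contact_force: [0.5, 0.5, -2.1]
width: 24.1
gripper_force: 30.0
```

Emit:
servo_tool(deltas=[0,0,-0.063,0,0,0,0,-0.131,0,0,0,0,-0.204,0,0,0,0,-0.28,0,0,0,0,-0.358,0,0])

```text
time: 27.5
eef_pos: [482.2, -314.8, 118.5]
orientation: [0.0, 0.999, 0.037, 0.0]
contact_force: [0.4, -0.6, -2.6]
width: 23.5
gripper_force: 30.0
```

Emit:
servo_tool(deltas=[0,0,-0.078,0,0,0,0,-0.154,0,0,0,0,-0.227,0,0,0,0,-0.295,0,0,0,0,-0.358,0,0])

```text
time: 27.92
eef_pos: [482.2, -314.8, 172.0]
orientation: [0.0, 0.999, 0.037, 0.0]
contact_force: [0.7, -0.7, -1.9]
width: 23.8
gripper_force: 30.0
```

Emit:
servo_tool(deltas=[0,0,-0.054,0,0,0,0,-0.099,0,0,0,0,-0.133,0,0,0,0,-0.154,0,0,0,0,-0.162,0,0])

```text
time: 28.33
eef_pos: [482.2, -314.8, 195.4]
orientation: [0.0, 0.999, 0.037, 0.0]
contact_force: [0.3, -0.1, -2.3]
width: 23.9
gripper_force: 30.0
```

Run:
```python
from h import *
o=r.get_obs();print(o["time"],o["width"],o["eef_pos"],yaw())
m=cams.camera_model("wrist");w=cams.snapshot("wrist");s=cams.snapshot("side");ms=cams.camera_model("side")
c=w2p(ms,(482,-315,170))[0].astype(int);u,v=max(c[0]-90,0),max(c[1]-90,0)
crop=cv2.resize(s[v:v+180,u:u+180,::-1],(384,384));print("crop",u,v)
cv2.imwrite("pics/l3.png",np.hstack([w[:,100:420,::-1],crop]))
```

```text
28.3333 23.943582970693758 [ 482.2285828  -314.7739682   195.43299254] 4.292297125865574
crop 287 28
```

View pics/l3.png

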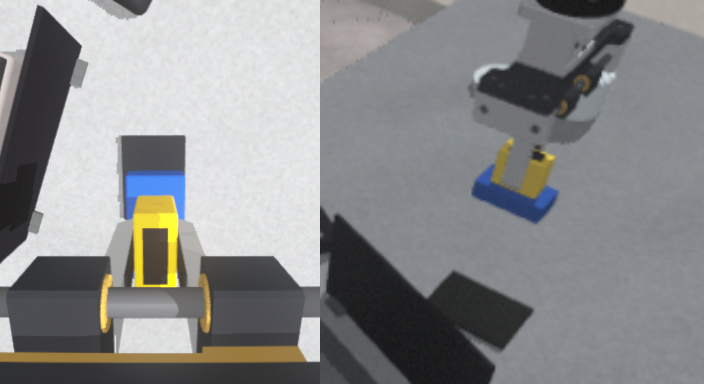

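The sensor is held level. In the left panel the head is under the grip and square to the fingers. In the side view its underside is clear of the pad. Now I carry it over the shield, with the sensor bottom at about 162 mm against the shield's 120 mm.

Emit:
servo_tool(deltas=[0.003,-0.008,0,0.001,0,0.011,-0.033,0,0.002,0,0.023,-0.071,0,0.005,0,0.04,-0.123,0,0.008,0,0.06,-0.187,0,0.012,0])

```text
time: 28.85
eef_pos: [489.2, -285.3, 195.0]
orientation: [-0.0, 1.0, 0.018, -0.0]
contact_force: [0.1, -0.8, -2.7]
width: 23.7
gripper_force: 30.0
```

Emit:
servo_tool(deltas=[0.021,-0.074,0,0.005,0,0.045,-0.158,0,0.01,0,0.071,-0.249,0,0.016,0,0.098,-0.347,0,0.022,0,0.127,-0.449,0,0.028,0])

```text
time: 29.27
eef_pos: [505.8, -216.6, 195.1]
orientation: [-0.0, 1.0, -0.026, -0.0]
contact_force: [-0.9, -0.4, -1.0]
width: 23.8
gripper_force: 30.0
```

Emit:
servo_tool(deltas=[0.02,-0.109,0,0.007,0,0.041,-0.219,0,0.014,0,0.062,-0.33,0,0.02,0,0.083,-0.44,0,0.027,0,0.103,-0.548,0,0.034,0])

```text
time: 29.68
eef_pos: [525.3, -135.0, 195.1]
orientation: [-0.0, 0.997, -0.079, -0.0]
contact_force: [0.5, 0.0, -3.1]
width: 23.8
gripper_force: 30.0
```

Emit:
servo_tool(deltas=[0.009,-0.107,0,0.006,0,0.017,-0.208,0,0.012,0,0.024,-0.302,0,0.018,0,0.031,-0.389,0,0.023,0,0.037,-0.466,0,0.028,0])

```text
time: 30.1
eef_pos: [541.7, -66.7, 195.1]
orientation: [-0.0, 0.992, -0.123, -0.0]
contact_force: [-0.6, -0.5, -1.8]
width: 24.0
gripper_force: 30.0
```

Emit:
servo_tool(deltas=[0,-0.067,0,0.004,0,-0.001,-0.121,0,0.007,0,-0.001,-0.162,0,0.01,0,-0.001,-0.188,0,0.011,0,-0.001,-0.196,0,0.012,0])

```text
time: 30.52
eef_pos: [548.7, -39.1, 195.1]
orientation: [-0.0, 0.99, -0.141, -0.0]
contact_force: [0.2, 0.3, -2.8]
width: 24.1
gripper_force: 30.0
```

Emit:
servo_tool(deltas=[0,0,0.008,0,0,0,0,0.029,0,0,0,0,0.062,0,0,0,0,0.105,0,0,0,0,0.156,0,0])

```text
time: 30.93
eef_pos: [548.6, -40.4, 171.1]
orientation: [0.0, 0.99, -0.141, 0.0]
contact_force: [0.6, 0.3, -2.5]
width: 23.7
gripper_force: 30.0
```

Emit:
servo_tool(deltas=[0,0,0.055,0,0,0,0,0.114,0,0,0,0,0.174,0,0,0,0,0.233,0,0,0,0,0.288,0,0])

```text
time: 31.35
eef_pos: [548.5, -40.1, 127.4]
orientation: [-0.0, 0.99, -0.141, -0.0]
contact_force: [0.0, -0.2, -1.8]
width: 23.6
gripper_force: 30.0
```

Emit:
servo_tool(deltas=[0,0,0.051,0,0,0,0,0.094,0,0,0,0,0.127,0,0,0,0,0.148,0,0,0,0,0.156,0,0])

```text
time: 31.77
eef_pos: [548.5, -40.0, 104.7]
orientation: [-0.0, 0.99, -0.141, -0.0]
contact_force: [-0.1, 0.7, -2.3]
width: 24.2
gripper_force: 30.0
```

Run:
```python
from h import *
o=r.get_obs();print(o["time"],o["width"],o["eef_pos"],yaw())
m=cams.camera_model("wrist");w=cams.snapshot("wrist");np.save("w4.npy",w)
y=np.radians(-16.2);ux=np.array([np.cos(y),np.sin(y)]);uy=np.array([-ux[1],ux[0]])
c=o["eef_pos"][:2]
# expected sensor head corners (bottom z=tcp-33) and expected base front corners
P=[[*(c+38*ux+s*20*uy),o["eef_pos"][2]-33+h] for h in(0,20) for s in(1,-1)]
B=[[*(np.array([548.6,-40])+85*ux+s*85*uy),45] for s in(1,-1)]+[[*(np.array([548.6,-40])-85*ux+s*85*uy),45] for s in(1,-1)]
print("sensor front",w2p(m,P).round(1).tolist(),"base",w2p(m,B).round(1).tolist())
s=cams.snapshot("side")[100:300,150:420,::-1]
im=np.ascontiguousarray(w[:,:,::-1])
cv2.imwrite("pics/w4.png",np.hstack([cv2.resize(im,(512,384)),np.vstack([s,np.zeros((184,270,3),np.uint8)])]))
```

```text
31.7667 24.185653392629064 [548.54254159 -40.00534948 104.69308574] -16.224818657128065
sensor front [[227.2, 168.1], [282.8, 168.1], [224.4, 173.2], [285.7, 173.1]] base [[144.8, 102.2], [365.0, 102.1], [162.6, 296.0], [347.4, 295.8]]
```

View pics/w4.png

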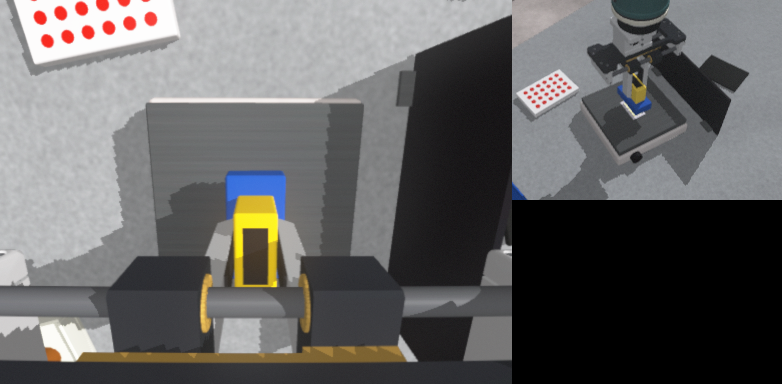

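The head's front edge at (226–286,172) matches the prediction of (225–286,168–173). The base top edge at (148–363,103) is level and centred, so I descend the last stretch.

Emit:
servo_tool(deltas=[0,0,0.01,0,0,0,0,0.03,0,0,0,0,0.055,0,0,0,0,0.08,0,0,0,0,0.1,0,0])

```text
time: 32.28
eef_pos: [548.5, -40.1, 89.6]
orientation: [-0.0, 0.99, -0.141, -0.0]
contact_force: [-0.2, 0.5, -1.2]
width: 23.8
gripper_force: 30.0
```

Emit:
servo_tool(deltas=[0,0,0.006,0,0,0,0,0.01,0,0,0,0,0.012,0,0,0,0,0.012,0,0,0,0,0.012,0,0])

```text
time: 32.7
eef_pos: [548.7, -40.1, 88.4]
orientation: [-0.0, 0.99, -0.141, 0.0]
contact_force: [0.9, -0.2, -1.7]
width: 23.9
gripper_force: 30.0
```

Run:
```python
from h import *
o=r.get_obs();print(o["time"],o["width"],o["eef_pos"],yaw(),o["orientation"])
m=cams.camera_model("side");s=cams.snapshot("side");t=cams.snapshot("top");mt=cams.camera_model("top")
y=np.radians(-16.2);ux=np.array([np.cos(y),np.sin(y)]);uy=np.array([-ux[1],ux[0]]);c=np.array([548.5,-40])
im=cv2.resize(s[150:270,200:330,::-1],(650,600),interpolation=cv2.INTER_CUBIC)
def draw(pts,col):
    p=((w2p(m,pts)-[200,150])*5).astype(int);cv2.polylines(im,[p.reshape(-1,1,2)],True,col,1)
box=lambda a,b,z:[[*(c+i*a*ux+j*b*uy),z] for i,j in((1,1),(1,-1),(-1,-1),(-1,1))]
draw(box(38,20,55),(0,0,255));draw(box(38,20,75),(0,0,255));draw(box(27,15,45),(0,255,0));draw(box(85,85,45),(0,255,0))
cv2.imwrite("pics/f.png",im)
```

```text
32.7 23.931924607211407 [548.70748054 -40.06060856  88.42619698] -16.22944688611859 [-3.03505873e-05  9.89987416e-01 -1.41155635e-01  3.52141018e-05]
```

View pics/f.png

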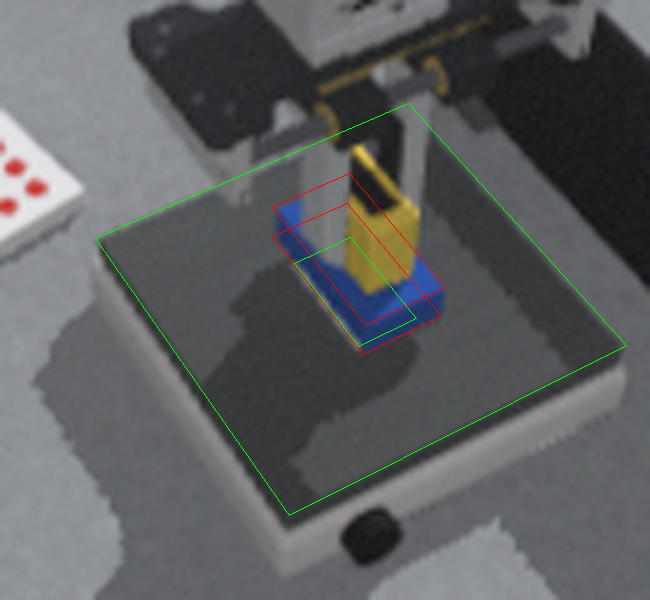

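The overlays for the head, window frame and base all fit the picture. The sensor is level, about 1 cm up and centred. I let it settle, then hand in.

Emit:
servo_tool(deltas=[0,0,0,0,0,0,0,0,0,0,0,0,0,0,0,0,0,0,0,0,0,0,0,0,0])

```text
time: 33.22
eef_pos: [548.7, -40.1, 88.3]
orientation: [-0.0, 0.99, -0.141, -0.0]
contact_force: [0.4, -0.6, -1.6]
width: 24.2
gripper_force: 30.0
```

```bash
python3 -c "
from rig import r
print(r.get_obs()['eef_pos'],abs(r.get_obs()['joint_vel']).max());print(r.hand_in())"
```

```text
[548.65996514 -40.05624067  88.33882464] 0.0016564219062859473
the job is handed in; nothing more can be done
None
```

I handed the job in at about 33 s: the vial stands in the white tray, the lens stands in the blue tray, and the sensor is held still and level about 1 cm above the window, centred on it and aligned with its long sides to within about 1–2 mm by the camera check (no verdict was returned).

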